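Unlock a bike-trailer coupler and hold its tongue up off the ball

TASK

The trailer tongue on the bench fixture has to come off its ball: draw the safety pin straight up out of the coupler and hang it by its eye well down on the empty hook. Then, while the coupler still sits on the ball, squeeze the sprung latch grip all the way over towards the fixed grip beside it, lift the tongue straight up off the ball with that same squeeze, and finish while holding it still and level about 10 cm above the ball. Do not drop the pin or the tongue, and leave the other things on the bench where they are.

Things in the scene. Friction and masses are not known exactly. Their poses are not given: they have to be found in the camera images.
- fixture: Fixed bench fixture: steel base plate 330 x 96 x 10 mm (x, y, z), ball mount near its +x end, saddle for the tongue's tube near its -x end. Origin: centre of the plate's underside, on the bench; x runs from saddle to ball, z up.
- ball (a point): Centre of the steel hitch ball, 32 mm in diameter on a 10 mm neck and a 36 mm square pillar; 95 mm above the bench, at (110, 0, 95) mm in the fixture's frame. The ball is turned flat 8 mm under its centre, where the latch's lip catches.
- tongue: Loose trailer tongue stub, 278 mm long, 0.65 kg +-20%. Origin: centre of the ball socket (at the ball's centre while coupled); x along the tongue to its nose, z up. Round socket 46 mm across, 1 mm clear of the ball; coupler body back to x = -130 mm, 40 mm wide, top at z = 21; then a 30 mm square tube to x = -255, lying in the saddle (x = -220, cheeks 12 mm high). Centre of mass: x = -70 +-10 mm.
- fixed_grip (a point): Centre of the outer face (towards the tongue's +y) of the fixed aluminium grip, an upright plate on the coupler 30 mm long (x), 6 mm thick, its top 20 mm above this point, at (-61, 19, 46) mm in the tongue's frame. Below, fingertips beside it can reach down to z = 23 mm in the tongue's frame, where the coupler body begins.
- latch_grip (a point): Centre of the outer face (towards the tongue's -y) of the steel latch grip, a like upright plate facing the fixed grip across the tongue, at (-61, -32, 46) mm in the tongue's frame at rest; it moves with the latch. Over both outer faces: 51 mm at rest, 38 mm with the latch pulled home (then centred on the tongue's y = 0).
- latch (a joint): Travel of the sprung latch in m: 0 at rest (locked, its lip under the ball), 0.013 at its stop; it moves along the tongue's +y, the latch grip towards the fixed grip. Spring: 5 N at rest, 10 N at the stop. The ball is free from 0.011. With the pin in it moves only 2 to 4 mm. One gripper closing over the outer faces of both grips pulls it home and can then carry the tongue.
- pin: Loose steel safety pin, about 90 g. Origin: on the shank's axis at the underside of its plate; z up, x away from the eye. Shank 8 mm in diameter, 36 mm down from the origin; plate 5 mm thick, 22 mm wide; over the shank an upright flat finger grip 12 mm (y) x 24 mm (x), z = 5 to 37 mm. At first in the coupler's hole (tongue's x = -113, y = 0, plate underside at z = 27), eye to the rear +-0.4 rad.
- pin_eye (a point): Centre of the pin's eye: a round hole 16 mm in diameter (ring 30 mm outside, 5 mm thick, hole axis along the pin's z), at (-38, 0, 2.5) mm in the pin's frame.
- hook_free: Fixed welded hook stand with nothing on it: base plate 110 x 90 x 10 mm; an 8 mm round bar rises from x = 10 mm to 104 mm above the bench, runs level to x = -60 mm and there turns straight up as the hook. Origin on the bench, z up. A second, like stand carries a sprocket; which stands where varies.
- hook_seat (a point): On the axis of the empty hook's upturned end, at (-60, 0, 107) mm in the stand's frame: top of the 20 mm stop washer on which the eye comes to rest. The upturned end, 8 mm in diameter, rises 33 mm above it. A pin let go there leans over on its eye and stays on the hook.
- hook_tip (a point): Rounded top of the empty hook's upturned end, 33 mm above the seat.
- hook_used: The other fixed hook stand, of the same shape, with the sprocket on its hook.
- sprocket: Bystander: steel sprocket, 60 mm in diameter, 6 mm thick, on the other stand's hook.
- spray_can: Bystander: standing spray can, 64 mm in diameter, 190 mm high.
- glass_bottle: Bystander: standing green glass bottle, 66 mm in diameter, 220 mm high.
- tape_roll: Bystander: roll of paper tape lying flat beyond the fixture, 90 mm in diameter, 25 mm high.
- wrench: Bystander: wrench, 160 mm long, lying on the bench on the robot's side of the fixture.
- screwdriver: Bystander: screwdriver, 190 mm long, lying on the bench.
- wire_brush: Bystander: brush with a wooden handle, 200 mm long, lying on the bench.
Things that resemble listed ones, but are neither listed nor needed, are in the scene too. Leave any orange look-alike of the hook_free alone.

How it is judged:
By the outcome, as a careful person would: the job done as asked, in the order asked, and still so for the second after the job is handed in, while the arm keeps its last pose, push and grip.
It also fails if it takes over 58 s, if anything falls off the work surface, if the arm or the gripper's body presses on something with over 40 N, if the wrist force passes 120 N, or if a joint passes its speed limit or range.

ROBOT

A 7-joint arm with a two-finger parallel gripper is mounted at the origin on the work surface. World frame = base frame: x ahead of the robot, y to its left, z up, the work surface at z = 0. Lengths are in m, angles in rad, forces in N, time in s.
With the tool pointing down it reaches from about 0.35 to 0.9 m from the base axis. Payload 19.9 kg.
Tool frame: the origin (TCP) lies at the very end of the fingers, on their centre line; the grasp point (between the pads) lies 19 mm behind it; z points along the fingers, x is the direction in which the jaws open and shut, and the axes are right-handed (so a half turn about z gives the same grasp; the last joint's range is limited). The gripper opens to 85 mm and grips with 20 to 120 N. Pads are 22 mm wide; open, the fingers measure 114 mm over their backs; the gripper's body (76 mm by 85 mm) begins 54 mm behind the grasp point. The pads swing forward as they close: fully open they stand 13 mm farther back than shut.
Start: joints at [-1.375, 0.417, -0.01, 1.614, 0.005, 1.111, -0.053], TCP at [0.147, 0.608, 0.231] pointing down, gripper open.
Joint ranges: [-2.81, 2.81], [-0.39, 2.02], [-1.27, 1.25], [0.06, 2.57], [-1.19, 4.33], [0.19, 2], [-2.82, 2.82]. Speed limits (rad/s): [1.89, 1.89, 2.39, 2.39, 3.01, 3.01, 3.01].

INTERFACE

Orientations are given as a rotation vector (axis times angle).
In Python, from cell import env, cams, workorder gives the robot as it stands.
- The arm moves only by the tool send_rows, never from a script. Its arguments are lists of equal length, an entry for each row: "offset": the shift along the world's x, y, z in mm, a list of three; "turn": the turn about the world's z in rad. In form: {"offset": [[dx, dy, dz], ...], "turn": [turn, ...]}. A call has 1 to 12 rows; each row is the pose to reach, as a shift and turn from the pose measured when the call began; what a row does not reach only later rows make up. A row lasts 1/8 s, in which the tool goes at most 62.5 mm and 10.7 degrees, less where a joint would pass 70% of its speed; a pose out of reach is approached as far as the arm can. A call with a gripper value outside its range is refused whole. "claw" is the opening in per cent of the stroke, from 0 (shut) to 100 (fully open), set as the call begins (left out, the last holds). The fingers move at their own pace and stop on an object; "newtons" is the grip in N (left out, the last holds). Time passes only in rows, so rows that repeat a pose let the fingers close. It gives the time, the measured TCP pose, the force and the opening at its end, in the units of the state.
- env.observe(): the state, without advancing time (a new reading comes with each control period).
- cams.camera(name): name is "side" or "top"; returns the picture (420x560x3 uint8, red, green, blue); there is no depth.
- cams.camera_model(name): a dict with "vertical_fov" (degrees; the focal length in pixels is half the picture's height over the tangent of half this angle, whatever the lens; pixels are square), "cx", "cy" (the principal point, pixels), "R" (3x3) and "t" (3): a world point X has camera coordinates R X + t. Camera axes: x right, y down, z forward; pixel columns grow to the right and rows downward; lengths in m; the calibration is good to about 2 mm. A picture is of the moment at which its call begins. camera_model takes no time and is no camera call.
- workorder.hand_in(): hands the job in, once; it reports no verdict.
The state is a dict: "time_s": time; "joint_positions": joint angles; "qvel": joint speeds; "joint_efforts": joint torques, N m; "position": TCP position; "eef_rot": TCP orientation; "ft_force": force on the tool from outside, world axes, zero at the start; "torque": the same for the moment, N m; "grip_width": finger opening in m.
Only numpy, scipy, OpenCV 4.12 (cv2) and the standard library are available. Lean on these libraries where they do the work, as an engineer would, in place of code of your own. Each camera call takes 0.05 s, during which the arm holds its last target.

## Working session

There is one attempt and no reset: what is moved stays moved. The work goes in short steps, Python scripts to look and compute and a tool call to move; the robot and the scene stay as the last step left them, time stands still between calls to the robot, and variables do not carry over. Pictures are saved under pics/ and viewed, and the job is handed in when it is done.

Besides the shell and the picture viewer there is one more tool, called after ">>>" by a JSON object that holds its "api" and its "payload". send_rows: Moves the arm, as the interface text tells. Its arguments: {"type":"object","properties":{"offset":{"type":"array"},"turn":{"type":"array"},"claw":{"type":"number"},"newtons":{"type":"number"}},"required":["offset","turn"]}

```bash
mkdir -p pics; ls
python3 - <<'E'
from cell import env, cams, workorder
import cv2
s=env.observe()
for k,v in s.items(): print(k,v)
for n in("side","top"):
    cv2.imwrite(f"pics/{n}0.png",cv2.resize(cams.camera(n)[:,:,::-1],(800,600),interpolation=cv2.INTER_CUBIC)); print(cams.camera_model(n))
E
```

```text
pics
time_s 0.0
joint_positions [-1.37549464  0.41799702 -0.01031643  1.61418597  0.00468638  1.11068666
 -0.05300233]
qvel [ 9.34208761e-04  9.24735340e-04 -8.51325539e-04 -2.76813020e-05
 -1.13344822e-03 -3.91096287e-04 -3.51697072e-05]
joint_efforts [-1.04378555e-04 -8.64465737e+01  6.78760707e-01 -4.34899235e+01
  1.90561172e-02  7.48554681e-03  8.95363041e-05]
position [0.14653822 0.60721589 0.23064086]
eef_rot [ 2.46762881e+00  1.94298199e+00 -1.47016691e-03]
ft_force [ 0.33317619  1.04238364 -0.27247321]
torque [ 0.04636237 -0.00156188 -0.02967199]
grip_width 0.08518135230626528
{'vertical_fov': 44.54759715963521, 'cx': 277.27159442583, 'cy': 208.3233674996728, 'R': array([[ 0.97828951, -0.20673235,  0.01453887],
       [-0.09700512, -0.51877818, -0.84938755],
       [ 0.18313833,  0.82953658, -0.52756935]]), 't': array([-0.56449223,  0.16894293,  1.35506133])}
{'vertical_fov': 43.591042134856856, 'cx': 278.89557626359993, 'cy': 210.20121973412154, 'R': array([[ 0.00469593, -0.99997288,  0.00567279],
       [-0.99769399, -0.00506919, -0.06768307],
       [ 0.06770999, -0.00534187, -0.99769074]]), 't': array([0.00750604, 0.60414546, 1.49713438])}
```

View pics/side0.png

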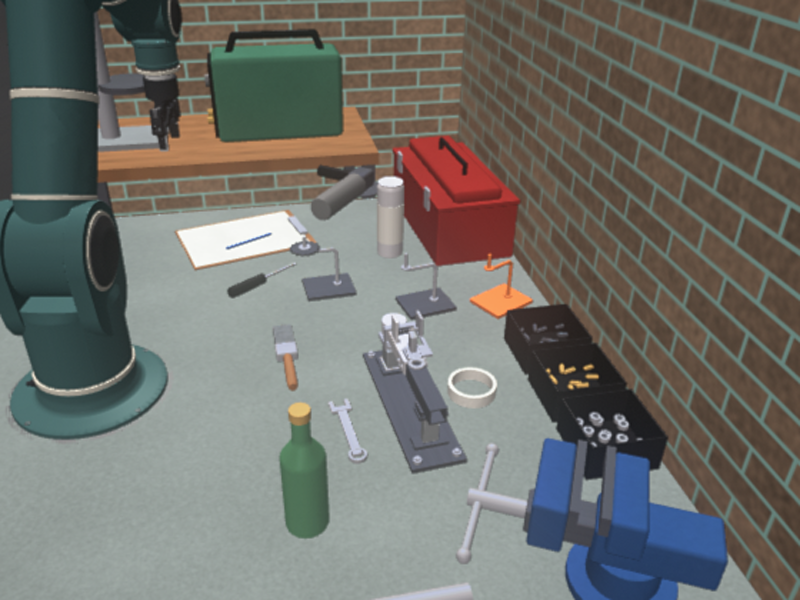

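View pics/top0.png

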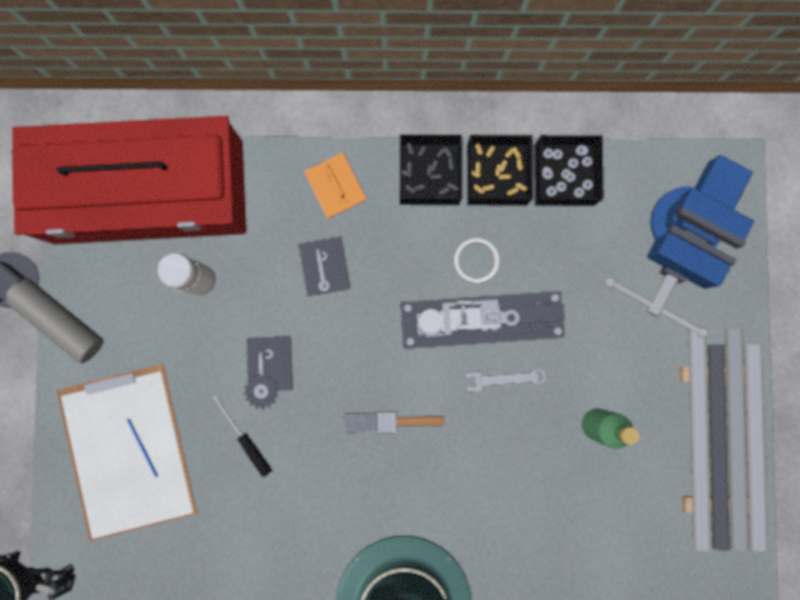

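The arm is parked clear at the left. The fixture is at the centre, with the ball end to the image left in the top view (about 430,322 in the 800x600 picture). The free dark hook is near (324,265), the sprocket stand near (268,365), and the orange look-alike near (336,185). Next I'll zoom in.

```bash
cat > h.py <<'E'
import numpy as np, cv2
from cell import env,cams,workorder
def ray(n,u,v):
    m=cams.camera_model(n); f=210/np.tan(np.radians(m['vertical_fov']/2))
    R=np.array(m['R']);t=np.array(m['t'])
    d=R.T@np.array([(u-m['cx'])/f,(v-m['cy'])/f,1]); return -R.T@t,d
def onz(n,u,v,z):
    c,d=ray(n,u,v); return c+d*(z-c[2])/d[2]
def proj(n,X):
    m=cams.camera_model(n); f=210/np.tan(np.radians(m['vertical_fov']/2))
    p=np.array(m['R'])@np.array(X)+m['t']; return np.array([m['cx']+f*p[0]/p[2],m['cy']+f*p[1]/p[2]])
def tri(a,b):
    (c1,d1),(c2,d2)=ray('top',*a),ray('side',*b)
    s=np.linalg.lstsq(np.c_[d1,-d2],c2-c1,rcond=None)[0]
    p,q=c1+s[0]*d1,c2+s[1]*d2; return (p+q)/2,np.linalg.norm(p-q)
def crop(img,x0,y0,w,h,k,name):
    im=cv2.resize(img[y0:y0+h,x0:x0+w,::-1],None,fx=k,fy=k,interpolation=cv2.INTER_CUBIC)
    for x in range(-(-x0//10)*10,x0+w,10):
        cv2.line(im,((x-x0)*k,0),((x-x0)*k,6 if x%50 else 14),(0,0,255),1)
        if x%20==0: cv2.putText(im,str(x),((x-x0)*k-8,22),0,.35,(0,0,255),1)
    for y in range(-(-y0//10)*10,y0+h,10):
        cv2.line(im,(0,(y-y0)*k),(6,(y-y0)*k),(0,0,255),1)
        if y%20==0: cv2.putText(im,str(y),(8,(y-y0)*k+4),0,.35,(0,0,255),1)
    cv2.imwrite('pics/'+name,im)
E
python3 - <<'E'
from h import *
t=cams.camera('top');s=cams.camera('side');np.save('t0.npy',t);np.save('s0.npy',s)
crop(t,275,195,125,55,6,'t_fix.png');crop(t,165,160,90,130,4,'t_hook.png')
crop(s,245,210,90,120,5,'s_fix.png');crop(s,190,155,190,80,4,'s_hook.png')
E
```

```text
(no output)
```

View pics/t_fix.png

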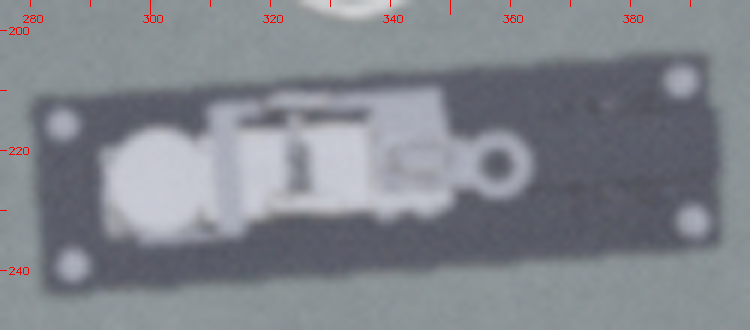

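View pics/t_hook.png

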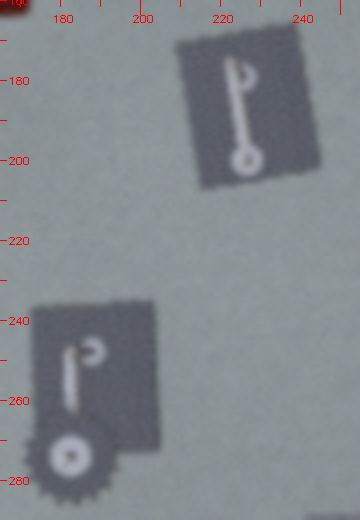

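View pics/s_fix.png

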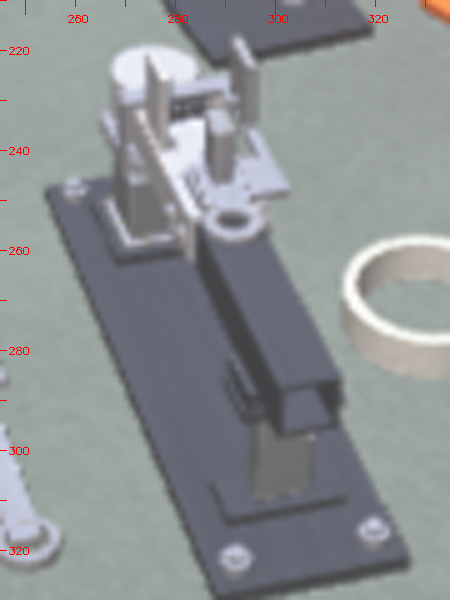

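View pics/s_hook.png

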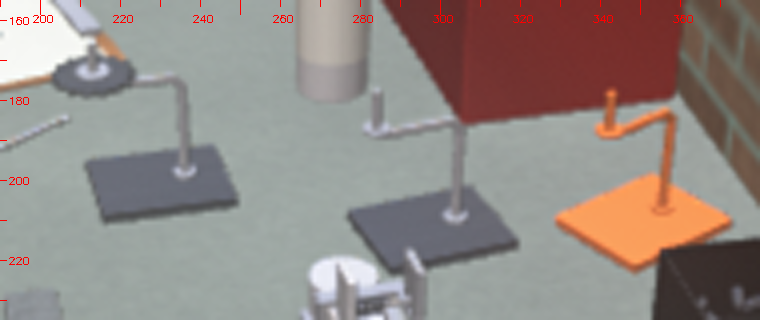

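Run:
```python
from h import *
t=np.load('t0.npy').astype(int)
# dark bluish plates
b=t.mean(2); m=((b<105)&(b>55)&(t.max(2)-t.min(2)<35)).astype(np.uint8)
def blob(x0,y0,x1,y1):
    k=np.zeros_like(m);k[y0:y1,x0:x1]=m[y0:y1,x0:x1]
    k=cv2.morphologyEx(k,cv2.MORPH_CLOSE,np.ones((15,15)))if x1-x0>90 else cv2.morphologyEx(k,cv2.MORPH_CLOSE,np.ones((7,7)))
    cs=cv2.findContours(k,0,2)[0];c=max(cs,key=cv2.contourArea);return c[:,0,:]
for nm,bx in(('fix',(272,196,402,252)),('hook',(200,160,252,215))):
    c=blob(*bx); P=np.array([onz('top',u,v,.01)[:2] for u,v in c])*1000
    r=cv2.minAreaRect(P.astype(np.float32)); print(nm,np.round(r[0],1),np.round(r[1],1),r[2]); print(np.round(cv2.boxPoints(r),1).tolist())
for u,v in((285.5,215.5),(388.5,208.5),(390.5,231.5),(287,239)): print('screw',onz('top',u,v,.012)*1000)
for z,nm,a,bb in((.095,'ballsocket top',(301.5,225),(275.5,224)),(0,'eye',(358,222.3),(291.5,254)),(0,'hook tip',(226.3,199.3),(284,177)),(0,'seat',(226.5,199.7),(284,187))):
    p,e=tri(a,bb);print(nm,p*1000,e*1000)
```

```text
fix [ 566.5 -161. ] [ 92.  327.5] 4.289064407348633
[[508.3999938964844, -1.2000000476837158], [532.9000244140625, -327.79998779296875], [624.7000122070312, -320.8999938964844], [600.2000122070312, 5.699999809265137]]
hook [675. 162.] [106.1  86. ] 9.943451881408691
[[615.2999877929688, 195.3000030517578], [630.0999755859375, 110.5], [734.7000122070312, 128.8000030517578], [719.7999877929688, 213.60000610351562]]
screw [589.34884767  -8.83858461  12.        ]
screw [ 611.25725043 -308.51122424   12.        ]
screw [ 544.38211915 -313.68895714   12.        ]
screw [521.22004159 -13.44399752  12.        ]
ballsocket top [558.79555448 -50.44782064 117.1095081 ] 2.0392878273880677
eye [ 566.26742658 -201.39776144  128.81733641] 1.9455376246460487
hook tip [625.49452563 150.61914521 144.5806608 ] 3.080881368745198
seat [627.25043381 153.52659521 108.81807614] 2.453443611456085
```

Run:
```python
from h import *
xf=np.array([-.0749,.9972,0]);yf=np.array([-.9972,-.0749,0]);o=np.array([566.5,-161,0])
def F(x,y,z):return (o+x*xf+y*yf+[0,0,z])/1000
def T(x,y,z):return F(110+x,y,95+z)
for n,p in(('ball top',T(0,0,21)),('pin grip top',T(-113,0,64)),('pin',T(-113,0,27)),('fixed',T(-61,19,46)),('latch',T(-61,-32,46)),('fix top',T(-61,16,66)),('latch top',T(-61,-29,66))):
    print(n,np.round(p*1000,1),proj('top',p).round(1),proj('side',p).round(1))
print('eye@124.5',onz('top',358,222.3,.1245)*1000, onz('side',291.5,253.5,.1245)*1000)
print('seat top/side',onz('top',226.5,199.7,.107)*1000,onz('side',284,187,.107)*1000)
print('tip',onz('top',226.3,199.3,.14)*1000,onz('side',284,177.5,.14)*1000)
print('barcorner',onz('top',222.5,174.5,.104)*1000,onz('side',303.5,208,.012)*1000)
print('can',onz('top',123,188,.19)*1000)
```

```text
ball top [558.3 -51.3 116. ] [301.9 224.8] [275.  224.6]
pin grip top [ 566.7 -164.   159. ] [345.6 221.2] [288.1 234.8]
pin [ 566.7 -164.   122. ] [343.8 221.8] [287.7 247.2]
fixed [ 543.9 -113.6  141. ] [325.8 230. ] [274.5 230.4]
latch [ 594.7 -109.7  141. ] [324.3 210.9] [293.9 227.4]
fix top [ 546.9 -113.3  161. ] [326.4 228.6] [275.8 223.6]
latch top [ 591.7 -110.   161. ] [325.1 211.5] [293. 221.]
eye@124.5 [ 565.50934486 -201.87122377  124.5       ] [ 569.14535339 -193.98415022  124.5       ]
seat top/side [626.20108801 153.92631221 107.        ] [629.22421223 156.56884782 107.        ]
tip [624.38143859 151.3418977  140.        ] [628.3112065  155.72916755 140.        ]
barcorner [695.73620815 165.96318905 104.        ] [699.2086603  177.23877966  12.        ]
can [647.72926189 412.16277312 190.        ]
```

>>> {"api": "send_rows", "payload": {"offset": [[40,-40,10],[80,-90,30],[120,-140,50],[160,-200,50],[210,-260,50],[250,-320,50],[290,-380,50],[320,-440,50],[350,-500,50],[380,-560,50],[400,-620,50],[410,-680,50]], "turn": [-0.1,-0.2,-0.35,-0.5,-0.65,-0.8,-0.95,-1.1,-1.2,-1.3,-1.343,-1.343], "claw": 45}}

```text
time_s: 1.7
position: [0.5389, -0.0128, 0.2809]
eef_rot: [3.141, -0.014, -0.001]
ft_force: [0.6, 0.7, 0.3]
grip_width: 0.0386
```

The projected poses match the picture. I'll move above the pin and go down around its grip.

>>> {"api": "send_rows", "payload": {"offset": [[10,-50,0],[20,-100,0],[28,-151,0],[28,-151,0],[28,-151,-40],[28,-151,-70],[28,-151,-90],[28,-151,-90]], "turn": [0,0,0,0,0,0,0,0]}}

```text
time_s: 2.7
position: [0.5663, -0.1629, 0.1898]
eef_rot: [-3.141, 0.013, 0.005]
ft_force: [-0.8, 0.3, 1.3]
grip_width: 0.0386
```

Run:
```python
from h import *
t=cams.camera('top');s=cams.camera('side')
crop(s,245,180,90,100,6,'s1.png');crop(t,275,180,125,75,6,'t1.png')
print(env.observe()['position'])
```

```text
[ 0.56716982 -0.16353555  0.19164139]
```

View pics/s1.png

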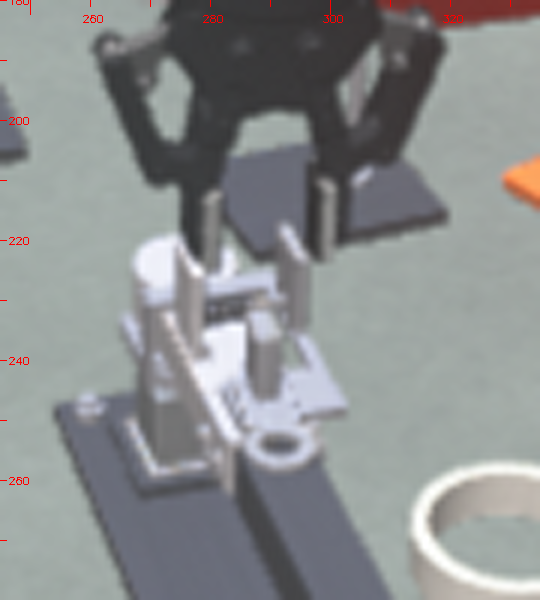

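The jaws straddle the grip, with its top at about (288,233). I'll descend to TCP z≈130 mm and close.

>>> {"api": "send_rows", "payload": {"offset": [[0,0,-20],[0,0,-40],[0,0,-55],[0,0,-60],[0,0,-60]], "turn": [-0.01,-0.01,-0.01,-0.01,-0.01]}}

```text
time_s: 3.42
position: [0.5671, -0.1636, 0.1314]
eef_rot: [3.141, -0.03, -0.001]
ft_force: [-0.7, 0.4, 0.1]
grip_width: 0.0382
```

>>> {"api": "send_rows", "payload": {"offset": [[0,0,0],[0,0,0],[0,0,0],[0,0,0],[0,0,0],[0,0,0]], "turn": [0,0,0,0,0,0], "claw": 0, "newtons": 50}}

```text
time_s: 4.18
position: [0.5676, -0.1638, 0.1319]
eef_rot: [3.141, -0.029, 0.001]
ft_force: [2.4, -0.8, 4.6]
grip_width: 0.011
```

Gripped at a width of about 12 mm. Now I'll draw the pin straight up.

>>> {"api": "send_rows", "payload": {"offset": [[0,0,4],[0,0,10],[0,0,18],[0,0,28],[0,0,40],[0,0,55],[0,0,75],[0,0,95],[0,0,115],[0,0,115]], "turn": [0,0,0,0,0,0,0,0,0,0]}}

```text
time_s: 5.42
position: [0.5682, -0.164, 0.2489]
eef_rot: [3.141, -0.03, 0.006]
ft_force: [0.2, -0.3, -0.7]
grip_width: 0.0115
```

Run:
```python
from h import *
t=cams.camera('top');s=cams.camera('side')
crop(s,235,160,110,110,6,'s2.png');crop(t,275,180,125,75,6,'t2.png')
print(env.observe()['position'])
```

```text
[ 0.56748382 -0.16361659  0.24690041]
```

View pics/s2.png

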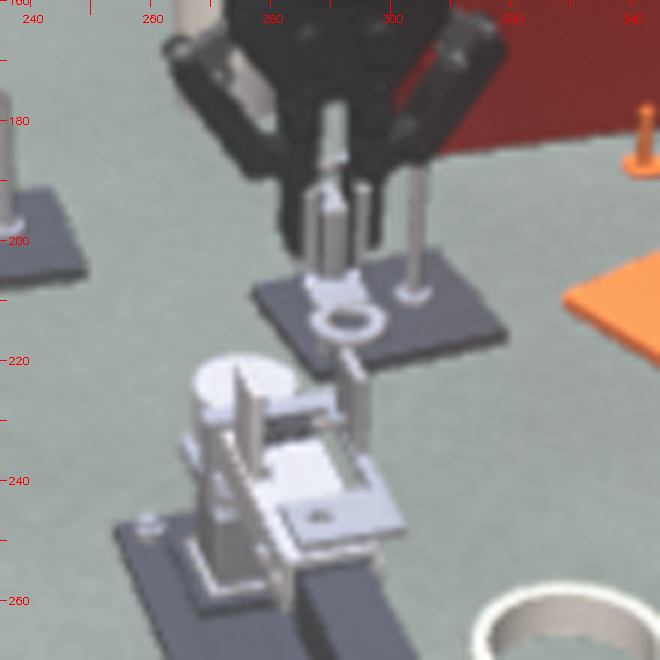

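View pics/t2.png

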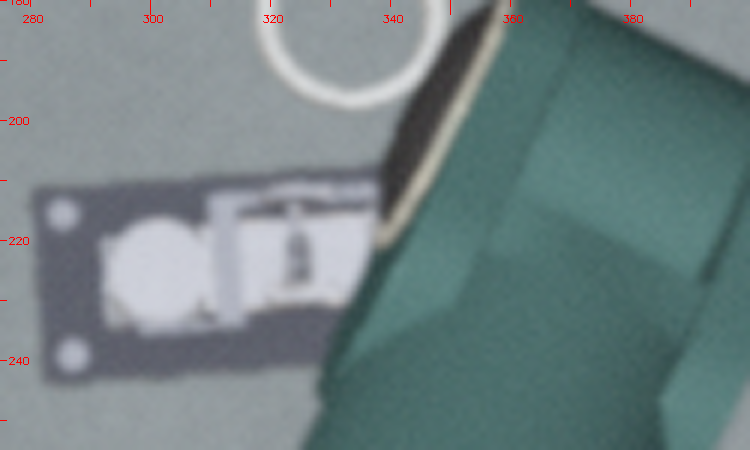

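The pin is out and held upright; its eye is at about (293,213) in the side view. Next I'll go above the hook.

>>> {"api": "send_rows", "payload": {"offset": [[0,30,0],[0,75,0],[10,125,0],[20,175,0],[35,225,0],[45,270,0],[55,310,0],[60,340,0],[60,354,0],[60,354,-30],[60,354,-60],[60,354,-60]], "turn": [0,0,0,0,0,0,0,0,0,0,0,0]}}

```text
time_s: 7.02
position: [0.6262, 0.1892, 0.1849]
eef_rot: [3.139, -0.031, -0.004]
ft_force: [0.3, -0.5, -0.9]
grip_width: 0.0108
```

```bash
cat > look.py <<'E'
from h import *
import sys
n=sys.argv[1]
t=cams.camera('top');s=cams.camera('side')
crop(s,245,120,100,100,6,'s%s.png'%n);crop(t,165,150,130,80,6,'t%s.png'%n)
o=env.observe();print(o['position']*1000,o['ft_force'],o['grip_width'])
E
python3 look.py 3
```

```text
[627.77325983 189.69896946 187.79054424] [ 0.51665742 -0.44246652 -0.67107836] 0.011335532540163501
```

View pics/s3.png

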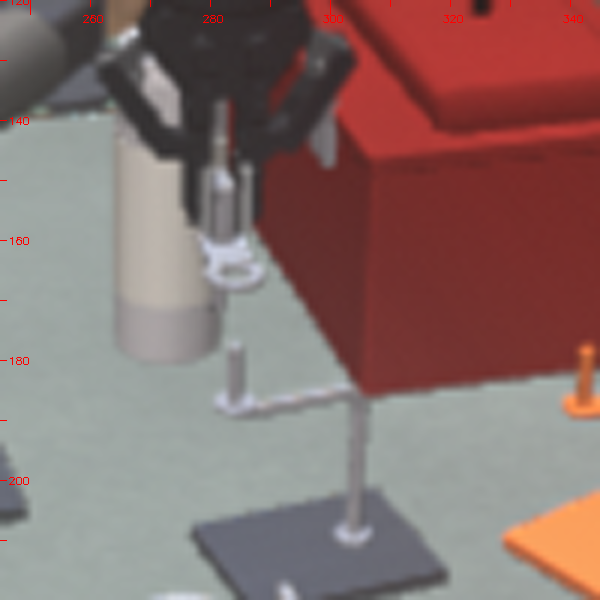

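View pics/t3.png

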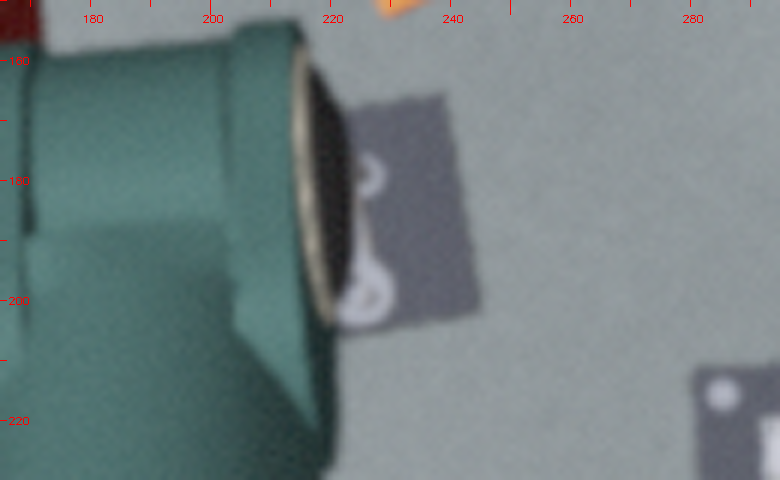

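Run:
```python
from h import *
for z in(.107,.14,.1805): print(z,proj('top',[.6263,.1523,z]).round(1),proj('side',[.6263,.1523,z]).round(1))
t=cv2.imread('pics/t3.png')[240:340,300:420]; cv2.imwrite('pics/t3z.png',cv2.resize(t,None,fx=5,fy=5,interpolation=2))
t=cv2.imread('pics/s3.png')[180:420,160:300]; cv2.imwrite('pics/s3z.png',cv2.resize(t,None,fx=2.5,fy=2.5,interpolation=2))
```

```text
0.107 [227.1 199.7] [283.4 187.8]
0.14 [225.9 198.6] [283.6 178.1]
0.1805 [224.5 197.2] [283.9 165.9]
```

View pics/t3z.png

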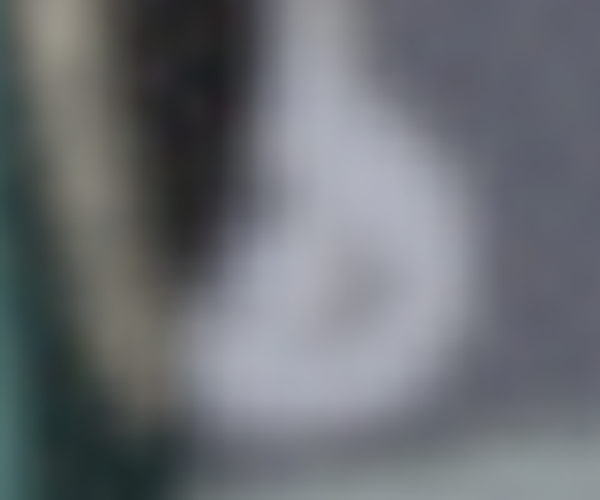

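View pics/s3z.png

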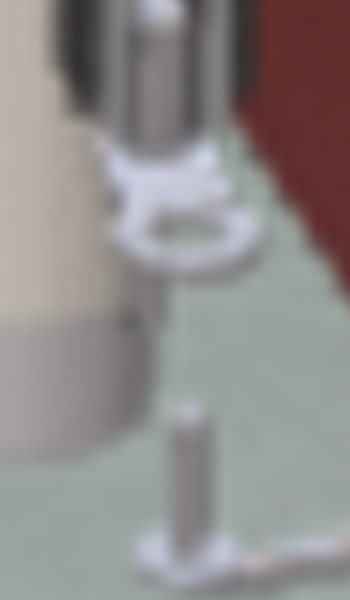

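The side view shows the eye centre (284.5,165.1) right over the hook's axis (284.4). The top view agrees within about 1 mm (ring centre 225.0,198.3). I'll lower it partly over the tip and check.

>>> {"api": "send_rows", "payload": {"offset": [[0,0,-12],[0,0,-24],[0,0,-34],[0,0,-42],[0,0,-48],[0,0,-48]], "turn": [0,0,0,0,0,0]}}

```text
time_s: 7.88
position: [0.6276, 0.1896, 0.1393]
eef_rot: [3.141, -0.031, 0.001]
ft_force: [0.8, -0.3, -0.5]
grip_width: 0.0112
```

```bash
python3 look.py 4
python3 - <<'E'
import cv2
t=cv2.imread('pics/s4.png')[240:440,140:340]; cv2.imwrite('pics/s4z.png',cv2.resize(t,None,fx=3,fy=3,interpolation=2))
E
```

```text
[627.94228696 189.71103479 140.02057746] [ 0.06021079 -1.04846937 -0.45055373] 0.011166109157669779
```

View pics/s4z.png

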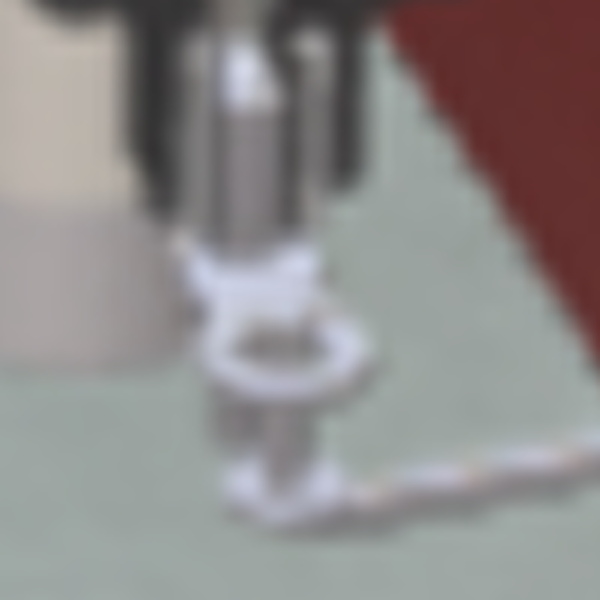

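View pics/t4.png

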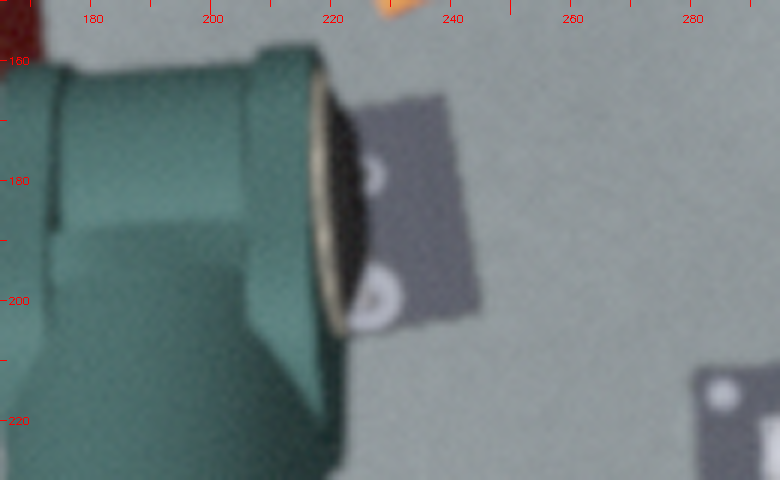

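The eye is over the tip, with no contact force. I'll continue down to just above the washer.

>>> {"api": "send_rows", "payload": {"offset": [[0,0,-6],[0,0,-12],[0,0,-17],[0,0,-21],[0,0,-21]], "turn": [0,0,0,0,0]}}

```text
time_s: 8.6
position: [0.6278, 0.1896, 0.1186]
eef_rot: [3.141, -0.031, 0.002]
ft_force: [-0.7, -0.2, -1.3]
grip_width: 0.0112
```

```bash
python3 look.py 5
python3 - <<'E'
import cv2
t=cv2.imread('pics/s5.png')[240:440,140:340]; cv2.imwrite('pics/s5z.png',cv2.resize(t,None,fx=3,fy=3,interpolation=2))
E
```

```text
[627.98851189 189.71025285 119.07863288] [ 0.14087153 -0.29348903  0.32187311] 0.010869456816082443
```

View pics/s5z.png

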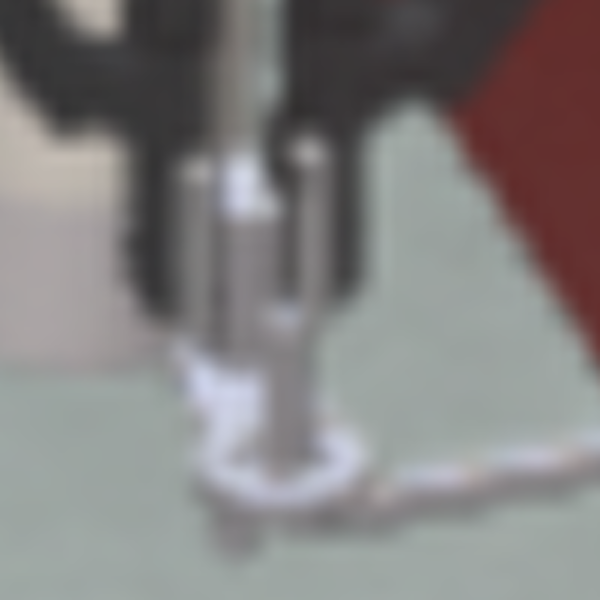

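The eye is well down on the hook, almost at the washer. I'll release and back straight up.

>>> {"api": "send_rows", "payload": {"offset": [[0,0,-1],[0,0,-1],[0,0,-1],[0,0,-1],[0,0,-1],[0,0,-1]], "turn": [0,0,0,0,0,0], "claw": 45}}

```text
time_s: 9.45
position: [0.628, 0.1897, 0.1181]
eef_rot: [3.141, -0.031, 0.003]
ft_force: [0.8, -0.2, -0.2]
grip_width: 0.0382
```

>>> {"api": "send_rows", "payload": {"offset": [[0,0,8],[0,0,18],[0,0,30],[0,0,50],[0,0,75],[0,0,105],[0,0,125],[0,0,125]], "turn": [0,0,0,0,0,0,0,0]}}

```text
time_s: 10.45
position: [0.6286, 0.1898, 0.245]
eef_rot: [-3.141, 0.031, -0.006]
ft_force: [0.9, -0.2, 0.2]
grip_width: 0.0386
```

```bash
python3 look.py 6
```

```text
[627.74315032 189.72227027 242.74643252] [-0.27013224  0.15667754  0.66515216] 0.038612019006073486
```

View pics/s6.png

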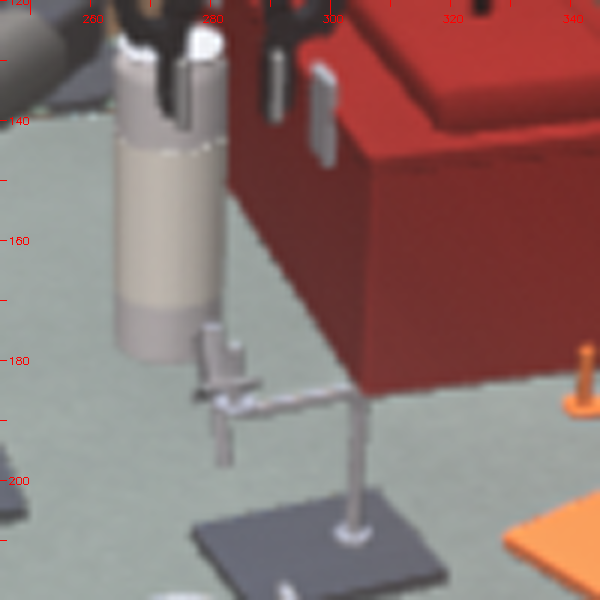

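The pin hangs leaning on the hook. Now I'll go above the grips, aligned with the tongue, with the gripper open.

>>> {"api": "send_rows", "payload": {"offset": [[-5,-30,5],[-15,-75,5],[-30,-125,5],[-40,-175,0],[-50,-220,-10],[-60,-260,-20],[-65,-290,-30],[-65,-302,-40],[-65,-302,-40],[-65,-302,-40]], "turn": [0.02,0.04,0.06,0.08,0.095,0.095,0.095,0.095,0.095,0.095], "claw": 100}}

```text
time_s: 11.8
position: [0.5631, -0.1109, 0.2027]
eef_rot: [3.139, 0.121, 0.002]
ft_force: [0.0, 0.5, 0.4]
grip_width: 0.0856
```

Run:
```python
from h import *
t=cams.camera('top');s=cams.camera('side')
crop(s,225,150,120,110,6,'s7.png');crop(t,265,180,125,75,6,'t7.png')
crop(s,245,150,70,60,8,'s7pin.png')
o=env.observe();print(o['position'],o['eef_rot'])
```

```text
[ 0.56315835 -0.11105734  0.20293932] [3.13916180e+00 1.21294238e-01 2.31922799e-03]
```

View pics/s7.png

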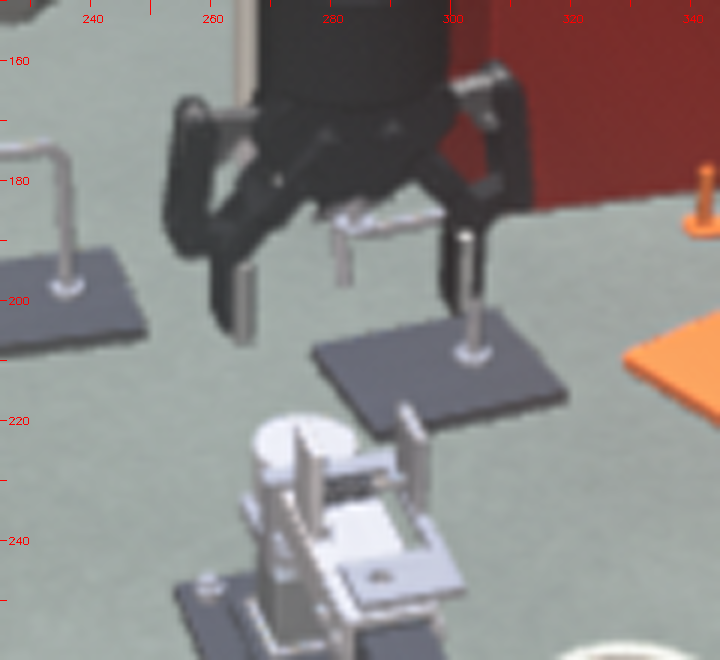

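View pics/t7.png

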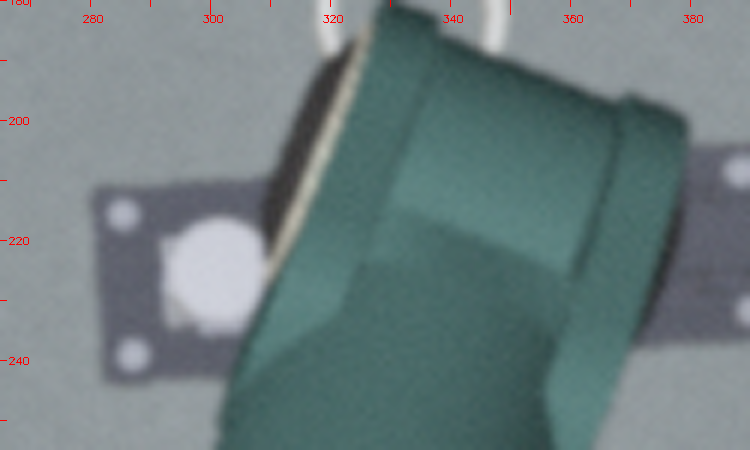

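The jaws straddle both grips: the fingers' inner faces are at columns about 268 and 299, and the grips span about 274–297. I'll descend.

>>> {"api": "send_rows", "payload": {"offset": [[0,-1,-20],[0,-1,-40],[0,-1,-60],[0,-1,-75],[0,-1,-84],[0,-1,-84],[0,-1,-84]], "turn": [0,0,0,0,0,0,0]}}

```text
time_s: 12.78
position: [0.5635, -0.1122, 0.1195]
eef_rot: [3.139, 0.121, 0.004]
ft_force: [-0.1, 0.0, 0.4]
grip_width: 0.0855
```

Run:
```python
from h import *
s=cams.camera('side')
crop(s,225,170,120,100,6,'s8.png')
o=env.observe();print(o['position'],o['eef_rot'],o['ft_force'])
```

```text
[ 0.56348738 -0.11216563  0.11951946] [3.1390775  0.12121008 0.00368323] [-0.44471908 -0.67356169 -0.35022577]
```

View pics/s8.png

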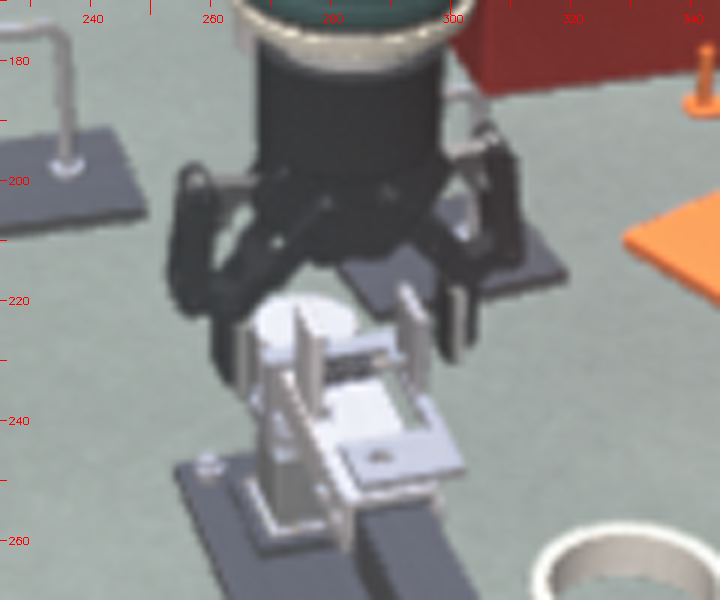

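>>> {"api": "send_rows", "payload": {"offset": [[0,0,0],[0,0,0],[0,0,0],[0,0,0],[0,0,0],[0,0,0],[0,0,0],[0,0,0]], "turn": [0,0,0,0,0,0,0,0], "claw": 0, "newtons": 60}}

```text
time_s: 13.82
position: [0.5643, -0.1123, 0.1206]
eef_rot: [-3.139, -0.12, -0.007]
ft_force: [-0.0, 1.8, 12.7]
grip_width: 0.0369
```

Run:
```python
from h import *
s=cams.camera('side')
crop(s,225,170,120,100,6,'s9.png')
o=env.observe();print(o['position'],o['eef_rot'],o['ft_force'],o['torque'],o['grip_width'])
```

```text
[ 0.56424951 -0.11223915  0.12052293] [3.13927389 0.12047264 0.00676493] [-0.20919998  0.92346355 12.00772034] [ 0.3031406   0.03418048 -0.35304784] 0.03675653560287055
```

View pics/s9.png

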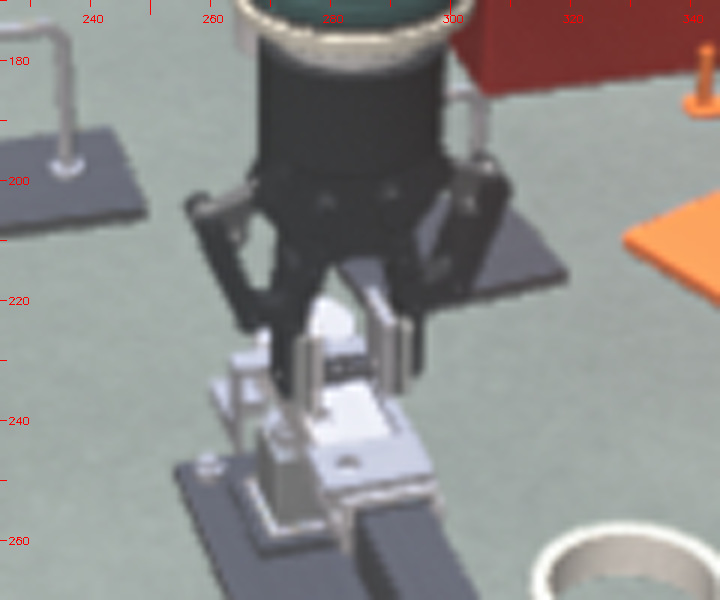

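The opening is 37 mm, the same ~1 mm under nominal as on the pin, so the latch is home while still on the ball. I'll firm the grip and lift straight up.

>>> {"api": "send_rows", "payload": {"offset": [[0,0,0],[0,0,0],[0,0,2],[0,0,4],[0,0,7],[0,0,10],[0,0,13],[0,0,17],[0,0,21],[0,0,25],[0,0,25]], "turn": [0,0,0,0,0,0,0,0,0,0,0], "newtons": 90}}

```text
time_s: 15.25
position: [0.5644, -0.1122, 0.1459]
eef_rot: [-3.139, -0.121, -0.008]
ft_force: [0.9, -0.6, -6.9]
grip_width: 0.0364
```

Run:
```python
from h import *
s=cams.camera('side')
crop(s,225,170,120,120,5,'s10.png')
o=env.observe();print(o['position'],o['eef_rot'],o['ft_force'],o['torque'],o['grip_width'])
```

```text
[ 0.56429175 -0.11219805  0.14562511] [-3.13923315 -0.12061304 -0.00702851] [-0.18131431 -0.74716076 -6.61533935] [ 0.05443215 -0.00205971 -0.04115634] 0.03643674996063714
```

View pics/s10.png

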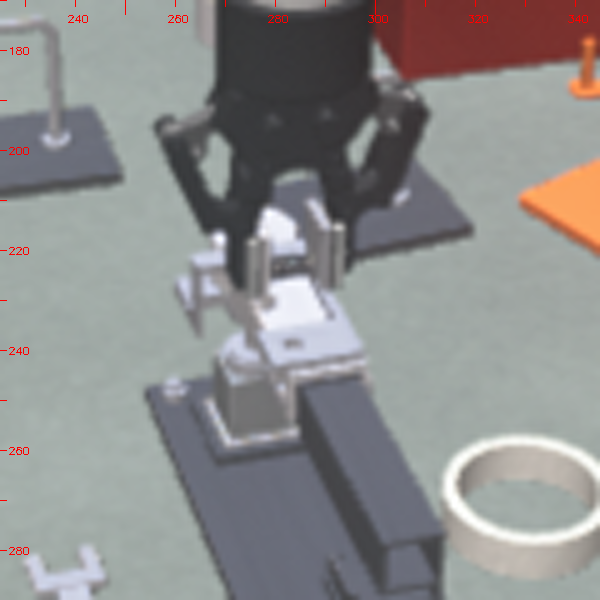

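The tongue is free; the ball top shows below at about (273,240), and the load reads 6.7 N, right for its weight. I'll raise it to 100 mm.

>>> {"api": "send_rows", "payload": {"offset": [[0,0,5],[0,0,13],[0,0,23],[0,0,34],[0,0,45],[0,0,56],[0,0,66],[0,0,72],[0,0,75],[0,0,75],[0,0,75],[0,0,75]], "turn": [0,0,0,0,0,0,0,0,0,0,0,0]}}

```text
time_s: 16.8
position: [0.5642, -0.1122, 0.2204]
eef_rot: [-3.139, -0.121, -0.007]
ft_force: [-0.3, -0.4, -6.8]
grip_width: 0.0364
```

Run:
```python
from h import *
s=cams.camera('side');t=cams.camera('top')
cv2.imwrite('pics/side11.png',cv2.resize(s[:,:,::-1],(800,600)));cv2.imwrite('pics/top11.png',cv2.resize(t[:,:,::-1],(800,600)))
crop(s,225,140,120,120,5,'s11.png')
o=env.observe();print(o['position'],o['eef_rot'],o['ft_force'],o['torque'],o['grip_width'],abs(o['qvel']).max())
xf=np.array([-.0749,.9972,0]);yf=np.array([-.9972,-.0749,0]);b=np.array([558.3,-51.3,95])+[1,0,100]
for q in((-255,15,15),(-255,-15,15),(-255,15,-15),(-130,20,21),(-255,-15,-15),(0,0,21)): print(q,proj('side',(b+q[0]*xf+q[1]*yf+[0,0,q[2]])/1000).round(1))
```

```text
[ 0.56423793 -0.11219962  0.22048442] [-3.13924512 -0.12057611 -0.00667355] [-0.23645088 -0.63202488 -6.02147901] [ 0.08262511 -0.07293978 -0.04743341] 0.03622329497729387 0.002081400134074092
(-255, 15, 15) [302.2 252.9]
(-255, -15, 15) [315.5 250.7]
(-255, 15, -15) [301.7 264. ]
(-130, 20, 21) [283.1 219.9]
(-255, -15, -15) [314.7 261.8]
(0, 0, 21) [275.9 191.7]
```

View pics/s11.png

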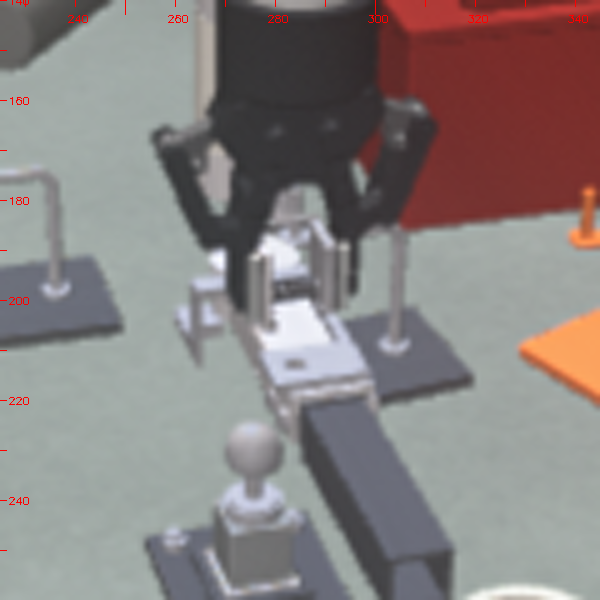

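View pics/side11.png

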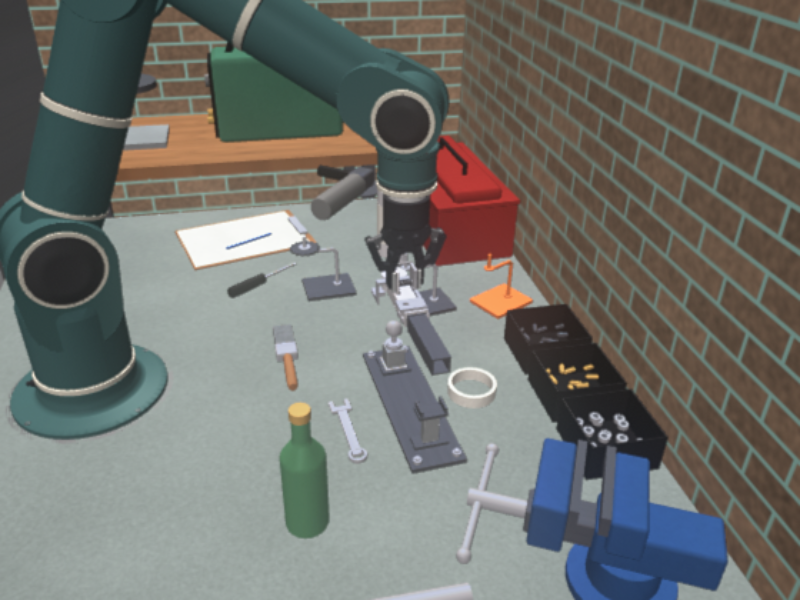

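View pics/top11.png

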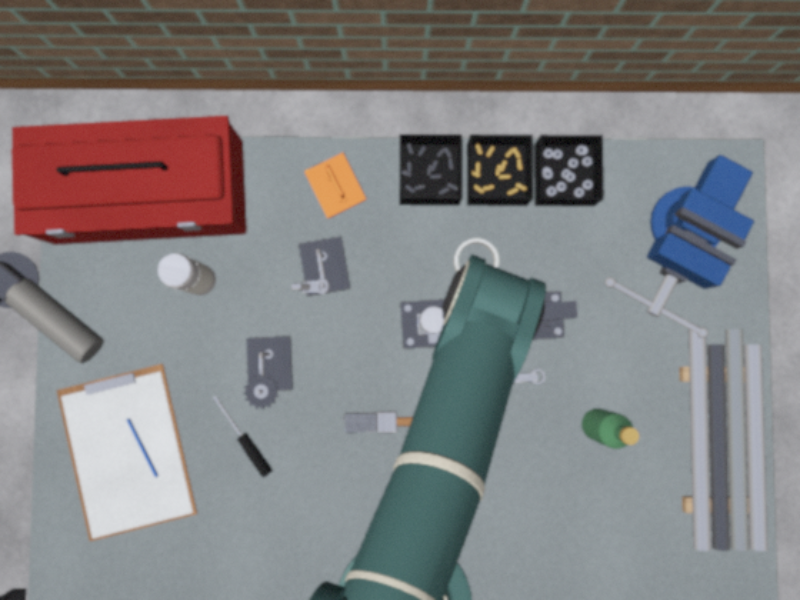

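The side view shows the ball bare at (275,230). The tube's rear top corners are at (303,252) and (315,250), against (302,253) and (315.5,250.7) predicted for a level tongue 100 mm up. The pin hangs on the free hook. I'll hand in.

```bash
python3 -c "
from h import *
print(workorder.hand_in()); o=env.observe();print(o['time_s'],o['position'],o['grip_width'])"
```

```text
the job is handed in; nothing more can be done
None
the job is handed in; nothing more can be done
```

I drew the pin straight up and hung it by its eye on the empty dark hook. Then I squeezed the latch home with the coupler still on the ball, lifted the tongue with that same squeeze, and handed in while holding it still. Hand-in was at about 17 s of the 58 s allowed and gave no verdict.

Last checks, just before handing in:
- **Latch:** the opening read 36–37 mm, against 38 mm for fully home. It also read about 1 mm low on the pin.
- **Tongue:** it was raised 100 mm, the wrist carried about 6–7 N, and the joints were nearly still. Its rear corners were within about 1 px of where a level tongue should appear.
- **Pin:** it hangs leaning on the hook, as last seen in both views.
- **Other things:** they looked untouched in the last pictures. The arm partly covered the wrench, brush and tape in the top view, but the side view shows them in place.

No check failed. The two cameras disagreed by 2–3 mm on the hook's position (and about 8 mm on the eye's at the start), so I aligned the eye over the hook by comparing them in the images.

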